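# Re-rack the weld bosses in welding order

## Task

The four steel bosses in the plywood rack stand in welding order, counted from that rack's tall end stop. Move them into the empty metal rack so that they stand in the same order counted from the metal rack's own tall end stop, one to a pocket, upright and flat on the pocket floor. Set each down gently, do not drop or tip any, and do not shift the spray can or the loose steel plate.

Things in the scene. Friction and masses are not known exactly. Their poses are not given: they have to be found in the camera images.
- hex_nut: Long hexagonal steel nut, 38 mm across flats (44 mm across corners; two flats face along its +x and -x, two corners point along its +y and -y), 56 mm high, about 0.4 kg. It stands upright in any one of the wood rack's pockets, turned no more than 6 degrees from square to the rack. Origin: centre of its underside; z up its axis.
- sleeve: Plain round steel sleeve with a through hole, 42 mm outside, 24 mm inside, 44 mm high, about 0.3 kg. It stands upright in any one of the wood rack's pockets, turned no more than 6 degrees from square to the rack. Origin: centre of its underside; z up its axis.
- spigot: Round stepped steel boss: foot 44 mm in diameter and 14 mm high, above it a neck 28 mm in diameter up to 52 mm, about 0.35 kg. It stands upright in any one of the wood rack's pockets, turned no more than 6 degrees from square to the rack. Origin: centre of its underside; z up its axis.
- square_block: Square steel block 38 x 38 mm, 34 mm high, faces square to its x and y, dark hole mark on top, about 0.33 kg. It stands upright in any one of the wood rack's pockets, turned no more than 6 degrees from square to the rack. Origin: centre of its underside; z up its axis.
- wood_rack: The plywood rack that holds the four bosses at the start. 84 mm along x, 300 along y. Origin: centre of underside. Four 60 x 60 mm pockets in a row along y, centres at x = 0, y = -108, -36, 36, 108 mm; pocket floor 6 mm up, tops of the 12 mm wide bars round them 14 mm up. Fixed; y axis within 15 degrees of world y.
- steel_rack: The bare metal rack, empty at the start, beside the wood rack (to its left or right, rows almost in line). 84 mm along x, 300 along y. Origin: centre of underside. Four 60 x 60 mm pockets in a row along y, centres at x = 0, y = -108, -36, 36, 108 mm; pocket floor 6 mm up, tops of the 12 mm wide bars round them 14 mm up. Fixed; y axis within 15 degrees of world y.
- wood_stop: Tall end stop of the wood rack. Bare metal crossbar, 110 mm along the rack's x, 12 along y, 40 high, on the end bar at the rack's y = +144 or -144 mm; marks that end as the first. The other end has only a flat dark 60 mm clip, 4 mm high. Origin: centre of its underside, 14 mm above the table.
- steel_stop: Tall end stop of the steel rack. Bare metal crossbar, 110 mm along the rack's x, 12 along y, 40 high, on the end bar at the rack's y = +144 or -144 mm; marks that end as the first. The other end has only a flat dark 60 mm clip, 4 mm high. Origin: centre of its underside, 14 mm above the table.
- spray_can: Blue aerosol can, 54 mm in diameter, 150 mm high, standing beyond the racks. Origin: centre of its underside. A bystander.
- coupon: Loose plain steel plate 50 x 80 x 10 mm lying flat just beyond the wood rack. Origin: centre of its underside. A bystander.
Not all that is in view belongs to the job. Leave any red look-alike of the sleeve alone. What is shaped like the hex_nut but orange is not meant.

How it is judged:
By the outcome, as a careful person would: the job done as asked, in the order asked, and still so for the second after the job is handed in, with the robot touching nothing.
It also fails if it takes over 115 s, if anything falls off the work surface, if the arm or the gripper's body presses on something with over 40 N, if the wrist force passes 120 N, or if a joint passes its speed limit or range.

## Robot

A 6-joint arm with a two-finger parallel gripper is mounted at the origin on the work surface. World frame = base frame: x ahead of the robot, y to its left, z up, the work surface at z = 0. Lengths are in mm, angles in rad, forces in N, time in s.
With the tool pointing down it reaches from about 300 to 750 mm from the base axis. Payload 8.5 kg.
Tool frame: the origin (TCP) lies between the finger pads; the fingertips stand 22 mm ahead of it and the grasp point (between the pads) lies 3 mm ahead of it; z points along the fingers, y is the line along which they close (so a half turn about z gives the same grasp; the last joint's range is limited). The gripper opens to 85 mm and grips with 20 to 120 N. Pads are 22 mm wide; open, the fingers measure 114 mm over their backs; the gripper's body (76 mm by 85 mm) begins 54 mm behind the grasp point. The pads swing forward as they close: fully open they stand 13 mm farther back than shut.
Start: joints at [-1.442, 0.381, 1.297, -0, 1.464, -0.215], TCP at [185.38, -517.798, 232.522] pointing down, gripper open.
Joint ranges: [-3.11, 3.11], [-0.89, 2.33], [0.22, 2.48], [-1.42, 4.56], [0.17, 2.85], [-2.88, 2.88]. Speed limits (rad/s): [2.39, 2.39, 3.14, 3.14, 3.14, 3.14].

## Interface

Orientations are given as a unit quaternion [w, x, y, z].
In Python, from plant import sensors, snapshot, get_calibration, ticket gives the robot as it stands.
- The arm moves only by the tool apply_moves, never from a script. Its argument "commands" is a list of rows, each a list of 5 numbers: the opening, from 0 (shut) to 1 (fully open), then the shift along the tool's x, y, z in cm, then the turn about the tool's z in rad. A call has 1 to 12 rows; each row is the pose to reach, as a shift and turn from the pose commanded when the call began, along the tool's axes at that moment; what a row does not reach only later rows make up. A row lasts 1/8 s, in which the tool goes at most 62.5 mm and 10.7 degrees, less where a joint would pass 70% of its speed; a pose out of reach is approached as far as the arm can. A call with a gripper value outside its range is refused whole. The fingers move at their own pace and stop on an object; the grip force is fixed at half the most. Time passes only in rows, so rows that repeat a pose let the fingers close. It gives the time, the measured TCP pose, the force, the opening and the grip force at its end, in the units of the state.
- sensors.get_obs(): the state, without advancing time (a new reading comes with each control period).
- snapshot(name): name is "scene" or "top" or "wrist"; returns the picture (480x640x3 uint8, red, green, blue); there is no depth.
- get_calibration(name): a dict with "camera_matrix" (3x3 intrinsics, pixels), "distortion" ([k1, k2, p1, p2, k3] as OpenCV has them; the pictures are not rectified), "position" and "attitude" of the camera in the world; the wrist camera has in their place "T_tool_cam" (4x4, takes a point from camera to tool coordinates, whose origin is the TCP and whose axes are the flange's). Camera axes: x right, y down, z forward; pixel columns grow to the right and rows downward; lengths in mm; the calibration is good to about 2 mm. A picture is of the moment at which its call begins: read the wrist's pose just before it. get_calibration takes no time and is no camera call.
- ticket.job_done(): hands the job in; it is judged then, once.
The state is a dict: "time": time; "q": joint angles; "dq": joint speeds; "joint_efforts": joint torques, N m; "ee_pos": TCP position; "ee_rot": TCP orientation; "force": force on the tool from outside, world axes, zero at the start; "torque": the same for the moment, N m; "width": finger opening in mm; "gripper_force": force on a finger pad.
Only numpy, scipy, OpenCV 4.12 (cv2) and the standard library are available. Lean on these libraries where they do the work, as an engineer would, in place of code of your own. Each camera call takes 0.05 s, during which the arm holds its last target. There are 200 camera calls.

## Working session

There is one attempt and no reset: what is moved stays moved. The work goes in short steps, Python scripts to look and compute and a tool call to move; the robot and the scene stay as the last step left them, time stands still between calls to the robot, and variables do not carry over. Pictures are saved under pics/ and viewed, at most 14 in all, crops included, and the job is handed in when it is done.

Besides the shell and the picture viewer there is one more tool, called after "Call:" in YAML: its name, and indented under it one key for each argument. apply_moves: Moves the arm, as the interface text tells. Its arguments: {"type":"object","properties":{"commands":{"type":"array","items":{"type":"array","items":{"type":"number"}}}},"required":["commands"]}

```bash
ls; mkdir -p pics
python3 - <<'E'
from plant import sensors, snapshot, get_calibration
import cv2
o=sensors.get_obs();print(o)
for n in("scene","top","wrist"):
    print(n,get_calibration(n)); cv2.imwrite(f"pics/{n}0.png",cv2.cvtColor(snapshot(n),cv2.COLOR_RGB2BGR))
E
```

```text
pics
{'time': 0.0, 'q': array([-1.44230161e+00,  3.81230529e-01,  1.29826597e+00, -1.41914931e-05,
        1.46360337e+00, -2.15311918e-01]), 'dq': array([-0.00106415, -0.00075987, -0.00046833, -0.0004989 ,  0.00021874,
       -0.00050937]), 'joint_efforts': array([ 2.75593746e-03, -4.48451221e+01, -2.31277871e+01,  2.26617777e-05,
        4.79250026e-03,  9.13136574e-06]), 'ee_pos': array([ 185.34020587, -517.52091937,  231.8914812 ]), 'ee_rot': array([-7.53202087e-04,  9.85260564e-01,  1.71058624e-01,  2.56549050e-05]), 'force': array([ 0.32155589, -0.24300632,  0.06407083]), 'torque': array([-0.02257595,  0.01663349, -0.02508607]), 'gripper_force': 0.0, 'width': 85.19641407704587}
scene {'camera_matrix': array([[545.95664105,   0.        , 319.59867268],
       [  0.        , 545.95664105, 247.7824575 ],
       [  0.        ,   0.        ,   1.        ]]), 'distortion': array([-0.09377307,  0.        ,  0.        ,  0.        ,  0.        ]), 'position': array([1104.09247964,  -68.94718339,  770.86864324]), 'attitude': array([-0.24310852,  0.7186183 ,  0.61413338, -0.2175458 ])}
t
[... 320 characters left out ...]
9]), 'attitude': array([-0.05532414,  0.70778123, -0.70248739,  0.04996434])}
wrist {'camera_matrix': array([[362.01422795,   0.        , 325.85345709],
       [  0.        , 362.01422795, 235.48096209],
       [  0.        ,   0.        ,   1.        ]]), 'distortion': array([-0.03138098,  0.        ,  0.        ,  0.        ,  0.        ]), 'T_tool_cam': array([[-2.43259073e-04, -9.62027190e-01, -2.72953525e-01,
         6.82990850e+01],
       [ 9.99999891e-01, -3.42586214e-04,  3.16237740e-04,
        -1.28440585e+00],
       [-3.97739419e-04, -2.72953418e-01,  9.62027169e-01,
        -1.40158565e+02],
       [ 0.00000000e+00,  0.00000000e+00,  0.00000000e+00,
         1.00000000e+00]])}
```

View pics/top0.png

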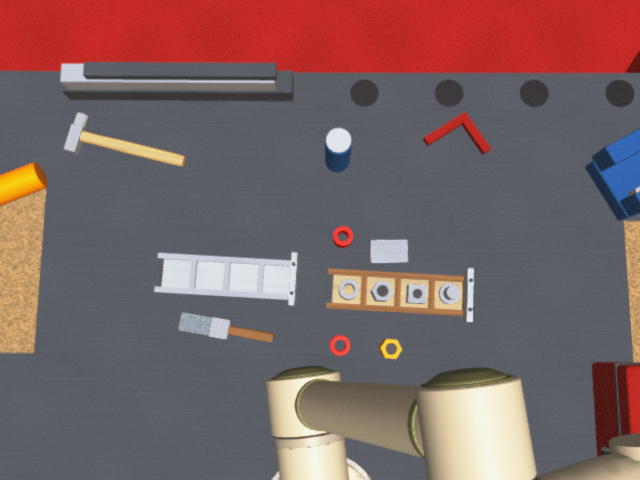

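View pics/scene0.png

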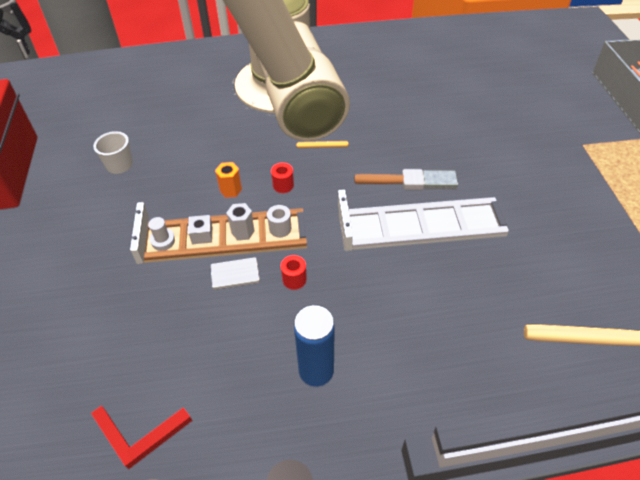

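```bash
cat > h.py <<'E'
import numpy as np, cv2
from scipy.spatial.transform import Rotation as R
from plant import sensors, snapshot, get_calibration
def rot(q): return R.from_quat(q,scalar_first=True).as_matrix()
def cam(name,obs=None):
    c=get_calibration(name);K=c["camera_matrix"];d=c["distortion"]
    if name=="wrist":
        o=obs or sensors.get_obs();T=np.eye(4);T[:3,:3]=rot(o["ee_rot"]);T[:3,3]=o["ee_pos"];T=T@c["T_tool_cam"]
        return K,d,T[:3,:3],T[:3,3]
    return K,d,rot(c["attitude"]),np.array(c["position"])
def rays(C,px):
    K,d,Rm,p=C;u=cv2.undistortPoints(np.array(px,float).reshape(-1,1,2),K,d)[:,0]
    return np.c_[u,np.ones(len(u))]@Rm.T
def onz(C,px,z):
    r=rays(C,px);return C[3]+r*((z-C[3][2])/r[:,2])[:,None]
def proj(C,P):
    K,d,Rm,p=C;return cv2.projectPoints(np.array(P,float).reshape(-1,1,3),cv2.Rodrigues(Rm.T)[0],-Rm.T@p,K,d)[0][:,0]
def tri(Cs,pxs):
    "least-squares point nearest to the rays; returns point, rms miss"
    A=np.zeros((3,3));b=np.zeros(3);L=[]
    for C,px in zip(Cs,pxs):
        r=rays(C,[px])[0];r/=np.linalg.norm(r);M=np.eye(3)-np.outer(r,r);A+=M;b+=M@C[3];L.append((M,C[3]))
    x=np.linalg.solve(A,b);return x,np.sqrt(np.mean([np.sum((M@(x-p))**2) for M,p in L]))
def move(target,yaw=None):
    "shift in tool axes (cm) and tool turn from the present pose to TCP target, yaw = world angle of tool x"
    o=sensors.get_obs();Rm=rot(o["ee_rot"]);y0=np.arctan2(Rm[1,0],Rm[0,0])
    s=Rm.T@(np.array(target)-o["ee_pos"])/10
    print("shift cm",s.round(2),"turn",None if yaw is None else round(-(yaw-y0),3),"yaw0",round(y0,4),"pos",o["ee_pos"].round(1),"t",round(o["time"],2))
def shot(name,fn,crop=None,k=1):
    o=sensors.get_obs();im=cv2.cvtColor(snapshot(name),cv2.COLOR_RGB2BGR);cv2.imwrite(fn,im)
    return o
E
python3 - <<'E'
from h import *
C=cam("top")
for n,a in dict(spig=(451,290),sq=(416,293),hexn=(382,291),slv=(348,289),wstop=(470,295),wend=(330,292),send=(158,273),sstop=(294,278),can=(338,150),coupon=(389,251),onut=(391,349),red=(343,237)).items(): print(n,onz(C,[a],30)[0].round(0))
move([450,-160,300],np.pi/2); move([450,-60,330],np.pi/2)
E
```

```text
spig [ 456. -269.   30.]
sq [ 450. -196.   30.]
hexn [ 453. -125.   30.]
slv [457. -53.  30.]
wstop [ 446. -308.   30.]
wend [450. -16.  30.]
send [488. 347.  30.]
sstop [479.  60.  30.]
can [758. -31.  30.]
coupon [ 538. -140.   30.]
onut [ 334. -142.   30.]
red [567. -43.  30.]
shift cm [ 36.97 -24.76  -6.76] turn -1.227 yaw0 0.3438 pos [ 185.3 -517.6  232. ] t 0.15
shift cm [ 40.34 -34.17  -9.75] turn -1.227 yaw0 0.3438 pos [ 185.3 -517.6  232. ] t 0.15
```

Call:
apply_moves:
  commands:
    - [1,9,-6,-6,-0.17]
    - [1,13,-9,-7,-0.34]
    - [1,17,-11.5,-7,-0.51]
    - [1,21,-14,-7,-0.68]
    - [1,25,-17,-7,-0.85]
    - [1,29,-20,-7,-1.02]
    - [1,33,-22,-7,-1.19]
    - [1,37,-25,-7,-1.227]
    - [1,37,-25,-7,-1.227]
    - [1,37,-25,-7,-1.227]
    - [1,37,-25,-7,-1.227]
    - [1,37,-25,-7,-1.227]

```text
time: 1.65
ee_pos: [449.1, -158.5, 302.5]
ee_rot: [-0.0, 0.708, 0.707, -0.0]
force: [0.1, 0.1, -0.3]
width: 85.5
gripper_force: 0.0
```

Run:
```python
from h import *
import pickle
o=shot("wrist","pics/w1.png");pickle.dump(o,open("o1.pkl","wb"));move([470,120,300],np.pi/2)
```

```text
shift cm [27.84  2.04  0.25] turn -0.001 yaw0 1.5694 pos [ 449.2 -158.4  302.5] t 1.7
```

View pics/w1.png

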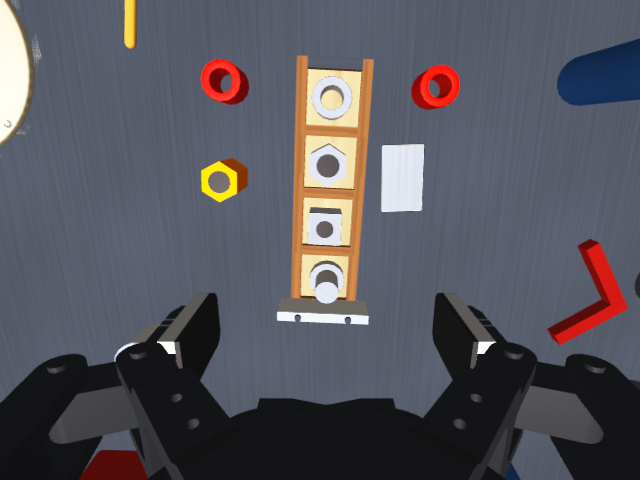

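Call:
apply_moves:
  commands:
    - [1,-4,0,0,0]
    - [1,-7,0,0,0]
    - [1,-7,0,0,0]
    - [1,-7,0,0,0]
    - [1,-7,0,0,0]

```text
time: 2.33
ee_pos: [449.4, -227.0, 302.7]
ee_rot: [0.0, 0.707, 0.707, 0.0]
force: [0.2, 0.5, 0.5]
width: 85.1
gripper_force: 0.0
```

Run:
```python
from h import *
import pickle
o=shot("wrist","pics/w2.png");pickle.dump(o,open("o2.pkl","wb"));move([470,50,300],np.pi/2)
```

```text
shift cm [27.7   2.08  0.27] turn 0.001 yaw0 1.5717 pos [ 449.5 -227.   302.8] t 2.38
```

Call:
apply_moves:
  commands:
    - [1,6,0.5,0,0]
    - [1,12,1,0,0]
    - [1,18,1.5,0,0]
    - [1,23,2,0,0]
    - [1,28,2,0,0]
    - [1,28,2,0,0]
    - [1,28,2,0,0]
    - [1,28,2,0,0]
    - [1,28,2,0,0]

```text
time: 3.5
ee_pos: [469.6, 51.4, 302.5]
ee_rot: [0.0, 0.708, 0.707, -0.0]
force: [-0.3, -0.5, 0.5]
width: 85.4
gripper_force: 0.0
```

Run:
```python
from h import *
import pickle
o=shot("wrist","pics/w3.png");pickle.dump(o,open("o3.pkl","wb"));move([470,130,300],np.pi/2)
```

```text
shift cm [7.84 0.04 0.25] turn -0.001 yaw0 1.5694 pos [469.5  51.6 302.5] t 3.55
```

Call:
apply_moves:
  commands:
    - [1,4,0,0,0]
    - [1,8,0,0,0]
    - [1,8,0,0,0]
    - [1,8,0,0,0]
    - [1,8,0,0,0]

```text
time: 4.18
ee_pos: [469.6, 131.3, 302.5]
ee_rot: [0.0, 0.708, 0.707, -0.0]
force: [0.3, -0.5, -0.4]
width: 85.0
gripper_force: 0.0
```

Run:
```python
from h import *
import pickle
o=shot("wrist","pics/w4.png");pickle.dump(o,open("o4.pkl","wb"))
print(o["ee_pos"])
def crop(f,x,y,w,h,k): return cv2.resize(cv2.imread(f"pics/{f}.png")[y:y+h,x:x+w],None,fx=k,fy=k,interpolation=cv2.INTER_CUBIC)
# wood: two views side by side, rotated none; 4x upper/lower halves
a=np.hstack([crop("w1",265,45,125,290,2),crop("w2",265,0,125,290,2)]);
cv2.imwrite("pics/c1.png",crop("w1",270,45,115,145,4));cv2.imwrite("pics/c2.png",crop("w1",270,185,115,145,4))
cv2.imwrite("pics/cw.png",np.hstack([cv2.imread("pics/c1.png"),np.zeros((580,10,3),np.uint8)]) if 0 else np.hstack([crop("w1",273,50,100,145,4),crop("w1",273,185,100,145,4)]))
cv2.imwrite("pics/cw2.png",np.hstack([crop("w2",273,0,100,145,4),crop("w2",273,110,100,145,4)]))
```

```text
[469.59741691 131.34342593 302.51199811]
```

View pics/cw.png

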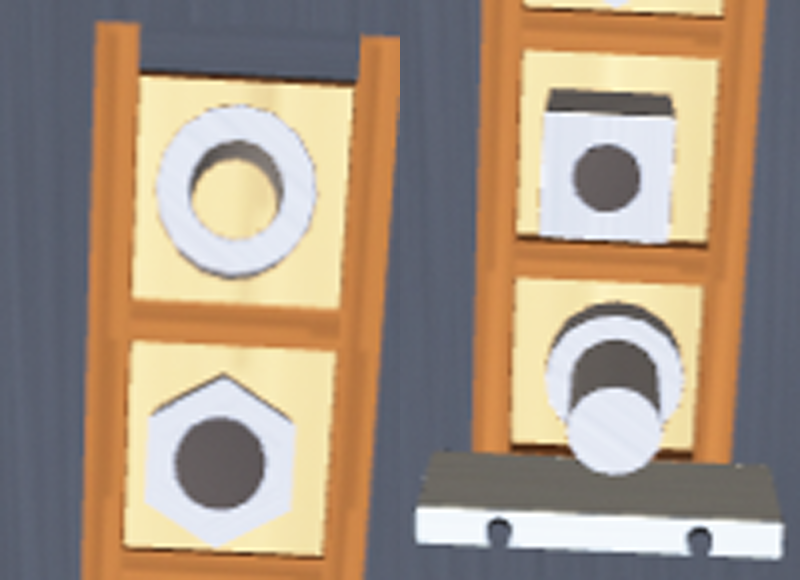

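View pics/cw2.png

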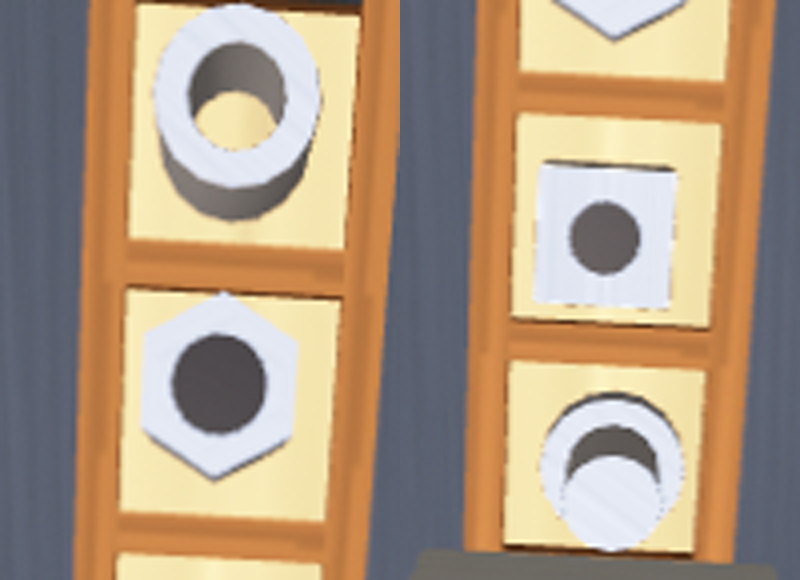

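View pics/w3.png

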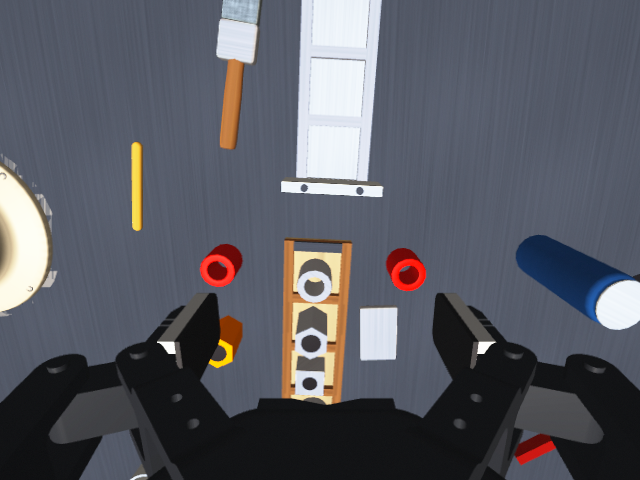

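View pics/w4.png

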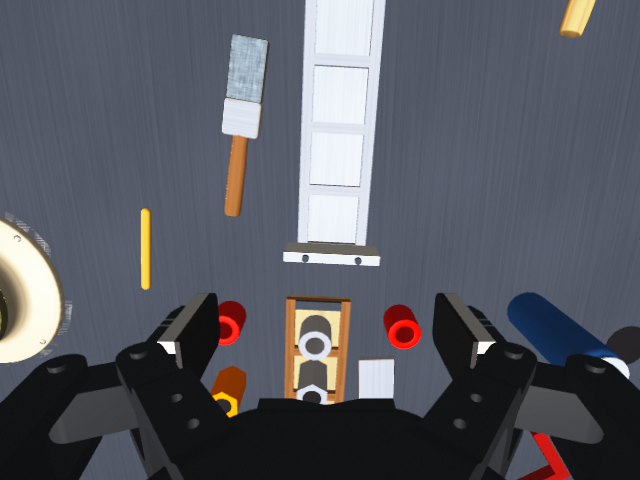

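Run:
```python
from h import *
import pickle
def crop(f,x,y,w,h,k): return cv2.resize(cv2.imread(f"pics/{f}.png")[y:y+h,x:x+w],None,fx=k,fy=k,interpolation=cv2.INTER_CUBIC)
p=np.hstack([crop("w3",288,40,100,145,4),crop("w4",288,55,100,145,4)]).astype(float)
cv2.imwrite("pics/cs.png",np.clip((p-110)*1.75,0,255).astype(np.uint8))
C=[cam("wrist",pickle.load(open(f"o{i}.pkl","rb"))) for i in(1,2)]
L1=lambda u,v:((u+.5)/4-.5+273,(v+.5)/4-.5+50); R1=lambda u,v:((u-400+.5)/4-.5+273,(v+.5)/4-.5+185)
L2=lambda u,v:((u+.5)/4-.5+273,(v+.5)/4-.5); R2=lambda u,v:((u-400+.5)/4-.5+273,(v+.5)/4-.5+110)
for n,a,b in [("sleeve",L1(236,190),L2(237,96)),("hex",L1(220,462),L2(218,385)),("hexT",L1(223,375),L2(222,292)),("hexB",L1(217,547),L2(214,480)),
 ("sq",R1(606,177),R2(605,237)),("sqTL",R1(544,112),R2(540,165)),("sqTR",R1(676,114),R2(677,170)),("sqBR",R1(668,243),R2(670,308)),("sqBL",R1(538,236),R2(534,302)),
 ("spig",R1(615,431),R2(612,503)),("floor hexpocket TR",L1(336,350),L2(340,300)),("floor hexpocket BR",L1(323,557),L2(324,522)),("floor BL",L1(124,547),L2(119,514)),("floor slv BL",L1(132,296),L2(127,239)),("slv BR",L1(340,308),L2(345,249)),("sq TL",R1(520,52),R2(515,116)),("sq TR",R1(719,61),R2(721,126))]:
    x,e=tri(C,[a,b]);print(n,x.round(1),e.round(2))
```

```text
sleeve [453.9 -52.8  47.9] 0.04
hex [ 449.5 -120.9   57.9] 0.16
hexT [450.4 -98.8  55.2] 0.08
hexB [ 448.6 -143.6   55.2] 0.25
sq [ 445.8 -195.2   38.5] 0.13
sqTL [ 428.2 -175.7   39.9] 0.08
sqTR [ 465.7 -177.2   36. ] 0.05
sqBR [ 463.8 -214.5   40.6] 0.18
sqBL [ 425.8 -213.3   37.3] 0.16
spig [ 448. -266.   58.] 0.12
floor hexpocket TR [483.9 -93.1   3.4] 0.05
floor hexpocket BR [ 480.6 -153.6    6.8] 0.35
floor BL [ 420.5 -151.3    0.8] 0.02
floor slv BL [424.3 -77.9   6.8] 0.14
slv BR [484.1 -81.4  12.5] 0.04
sq TL [ 419.9 -163.1   12.9] 0.04
sq TR [ 479.3 -165.9   13.3] 0.17
```

View pics/cs.png

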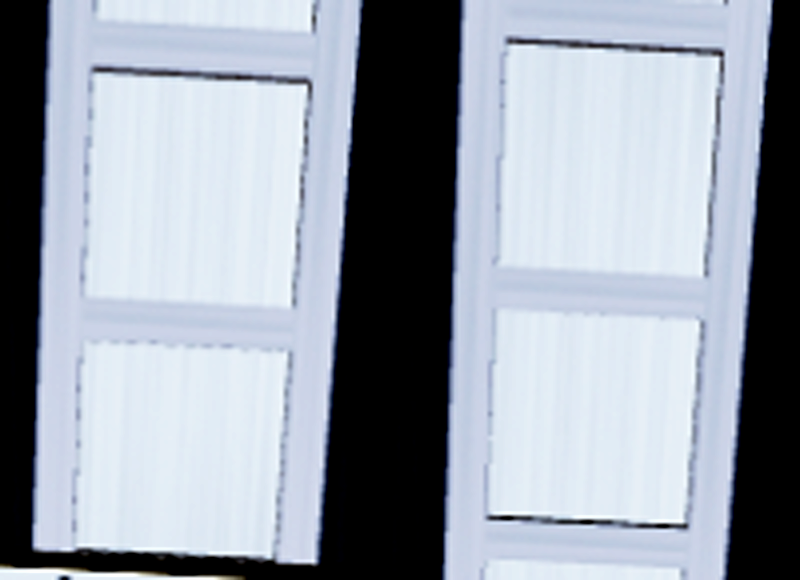

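Run:
```python
from h import *
import pickle
o=[pickle.load(open(f"o{i}.pkl","rb")) for i in(1,2,3,4)];C=[cam("wrist",x) for x in o]
A=lambda u,v:((u+.5)/4-.5+288,(v+.5)/4-.5+40);B=lambda u,v:((u-400+.5)/4-.5+288,(v+.5)/4-.5+55)
T=[((-30,-78),A(82,297),B(487,517)),((30,-78),A(293,308),B(687,525)),((-30,-78+12-12),A(82,297),B(487,517))][:2]
T=[("p2BL",(-30,-66),A(82,297),B(487,517)),("p2BR",(30,-66),A(293,308),B(687,525)),("p1TL",(-30,-78),A(83,342),B(485,560)),("p1TR",(30,-78),A(290,351),B(683,570)),
("p3BL",(-30,6),A(92,20),B(499,265)),("p3BR",(30,6),A(316,33),B(707,277)),("p2TL",(-30,-6),A(92,68),B(496,311)),("p2TR",(30,-6),A(312,80),B(704,321))]
loc=[];W=[]
for n,l,a,b in T:
    x,e=tri(C[2:],[a,b]);w=np.mean([onz(C[2],[a],13)[0],onz(C[3],[b],13)[0]],0);print(n,x.round(1),e.round(2),w.round(1));loc.append(l);W.append(w[:2])
loc=np.array(loc,float);W=np.array(W);lc=loc-loc.mean(0);wc=W-W.mean(0)
th=np.arctan2((lc[:,0]*wc[:,1]-lc[:,1]*wc[:,0]).sum(),(lc*wc).sum());Rm=np.array([[np.cos(th),-np.sin(th)],[np.sin(th),np.cos(th)]])
t=W.mean(0)-Rm@loc.mean(0);print("steel yaw",np.degrees(th),t,"res",(loc@Rm.T+t-W).round(1).tolist())
for y in(-108,-36,36,108):print(y,(Rm@[0,y]+t).round(1))
Ct=cam("top"); print("stop px top",proj(Ct,[*(Rm@[0,-144]+t),54]),"far end",proj(Ct,[*(Rm@[0,144]+t),14]))
L1=lambda u,v:((u+.5)/4-.5+273,(v+.5)/4-.5+50); R1=lambda u,v:((u-400+.5)/4-.5+273,(v+.5)/4-.5+185)
L2=lambda u,v:((u+.5)/4-.5+273,(v+.5)/4-.5); R2=lambda u,v:((u-400+.5)/4-.5+273,(v+.5)/4-.5+110)
for n,z,a,b in[("sleeve",50,L1(236,190),L2(237,96)),("hex",62,L1(220,462),L2(218,385)),("sq",40,R1(606,177),R2(605,237)),("spig",58,R1(615,431),R2(612,503))]:
    for zz in (z-3,z): print(n,zz,onz(C[0],[a],zz)[0].round(1),onz(C[1],[b],zz)[0].round(1))
for x in (-30,30): print
move([448,-266,110],np.radians(90-2.5))
```

```text
p2BL [448.3 142.6   9.3] 0.19 [448.5 142.8  13. ]
p2BR [508.6 139.7   6. ] 0.04 [508. 140.  13.]
p1TL [448.1 130.2  12.7] 0.26 [448.1 130.2  13. ]
p1TR [507.  127.6  15.7] 0.11 [507.2 127.4  13. ]
p3BL [452.4 214.8  10. ] 0.53 [452.5 214.5  13. ]
p3BR [512.7 211.5  10.2] 0.24 [512.4 211.1  13. ]
p2TL [451.9 202.1  13.2] 0.1 [451.9 202.1  13. ]
p2TR [511.8 199.3  11.9] 0.12 [511.7 199.2  13. ]
steel yaw -3.1270225153963653 [481.99939659 206.87446447] res [[-0.0, -0.2], [0.4, -0.7], [-0.3, 0.4], [0.5, -0.1], [-0.1, 0.0], [-0.1, 0.1], [-0.2, 0.4], [-0.1, 0.1]]
-108 [476.1  99. ]
-36 [480.  170.9]
36 [484.  242.8]
108 [487.9 314.7]
stop px top [[291.91482827 279.34067128]] far end [[158.20110299 272.70391766]]
sleeve 47 [453.9 -52.7  47. ] [453.9 -52.5  47. ]
sleeve 50 [453.8 -52.9  50. ] [453.9 -53.3  50. ]
hex 59 [ 449.6 -120.8   59. ] [ 449.3 -121.    59. ]
hex 62 [ 449.6 -120.6   62. ] [ 449.3 -121.3   62. ]
sq 37 [ 445.6 -195.6   37. ] [ 445.9 -195.3   37. ]
sq 40 [ 445.6 -194.8   40. ] [ 445.9 -195.    40. ]
spig 55 [ 448.1 -267.4   55. ] [ 447.9 -266.8   55. ]
spig 58 [ 448.1 -266.    58. ] [ 447.9 -266.    58. ]
shift cm [-39.74  -2.1   19.26] turn 0.042 yaw0 1.5694 pos [469.6 131.4 302.5] t 4.22
```

Call:
apply_moves:
  commands:
    - [1,-5,-0.3,2,0.05]
    - [1,-11,-0.6,4,0.05]
    - [1,-17,-1,7,0.05]
    - [1,-23,-1.3,10,0.05]
    - [1,-29,-1.6,13,0.05]
    - [1,-35,-1.9,15.5,0.05]
    - [1,-39.7,-2.1,17.3,0.05]
    - [1,-39.7,-2.1,17.3,0.05]
    - [1,-39.7,-2.1,17.3,0.05]
    - [1,-39.7,-2.1,17.3,0.05]

```text
time: 5.48
ee_pos: [448.6, -263.8, 130.2]
ee_rot: [0.0, 0.724, 0.69, 0.0]
force: [0.2, 0.3, -0.2]
width: 85.6
gripper_force: 0.0
```

Run:
```python
from h import *
shot("wrist","pics/w5.png");cv2.imwrite("pics/c5.png",cv2.imread("pics/w5.png"));move([448,-266,50],np.radians(87))
```

```text
shift cm [-0.22 -0.07  8.02] turn 0.004 yaw0 1.5221 pos [ 448.7 -263.8  130.2] t 5.53
```

View pics/c5.png

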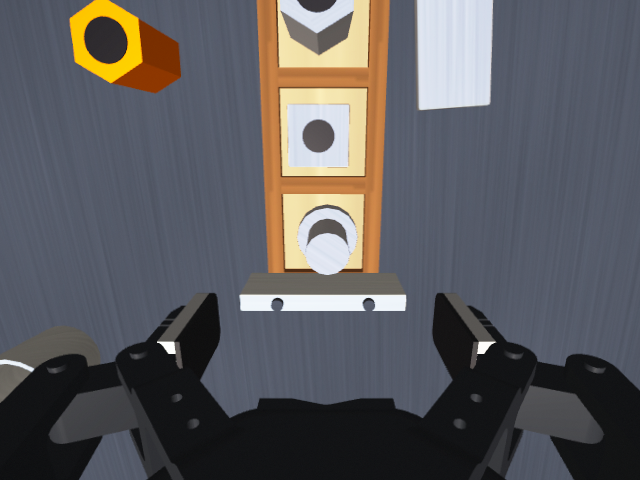

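Call:
apply_moves:
  commands:
    - [1,-0.2,-0.1,3,0]
    - [1,-0.2,-0.1,6,0]
    - [1,-0.2,-0.1,8,0]
    - [1,-0.2,-0.1,8,0]
    - [1,-0.2,-0.1,8,0]
    - [0.1,-0.2,-0.1,8,0]
    - [0.1,-0.2,-0.1,8,0]
    - [0.1,-0.2,-0.1,8,0]
    - [0.1,-0.2,-0.1,8,0]
    - [0.1,-0.2,-0.1,8,0]
    - [0.1,-0.2,-0.1,8,0]
    - [0.1,-0.2,-0.1,8,0]

```text
time: 7.02
ee_pos: [447.8, -266.9, 50.0]
ee_rot: [0.001, 0.725, 0.689, 0.0]
force: [0.9, 0.1, 6.0]
width: 24.4
gripper_force: 58.6
```

Call:
apply_moves:
  commands:
    - [0.1,0,0,-1,0]
    - [0.1,0,0,-3,0]
    - [0.1,0,0,-6,0]
    - [0.1,0,0,-9,0]
    - [0.1,0,0,-9,0]
    - [0.1,0,0,-9,0]

```text
time: 7.78
ee_pos: [446.8, -266.2, 138.4]
ee_rot: [-0.001, 0.725, 0.689, -0.0]
force: [-0.9, 0.5, -4.5]
width: 24.2
gripper_force: 59.3
```

Run:
```python
from h import *
shot("wrist","pics/w6.png");move([476,99,140],np.radians(87));print(sensors.get_obs()["force"],sensors.get_obs()["width"])
```

```text
shift cm [36.61  1.09 -0.12] turn 0.002 yaw0 1.5207 pos [ 446.7 -266.1  138.2] t 7.83
[ 0.46224863  0.34970693 -1.93296135] 24.57242257621441
```

View pics/w6.png

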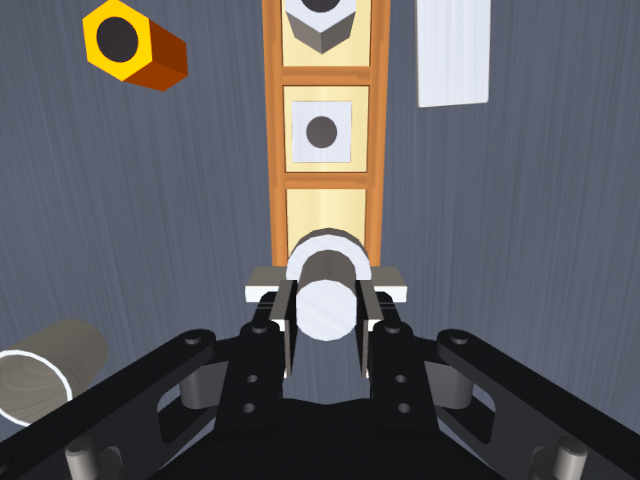

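Run:
```python
from h import *
C=cam("wrist");o=sensors.get_obs()
p=onz(C,[(326,310)],o["ee_pos"][2]+8)[0];print(p,rot(o["ee_rot"]).T@(p-o["ee_pos"]))
print(proj(C,[o["ee_pos"]+rot(o["ee_rot"])@np.array([0,0,-8.])]))
```

```text
[ 445.68043194 -264.92300656  146.17218564] [ 1.16020952 -1.13997647 -7.99539021]
[[328.81904518 312.59723933]]
```

Call:
apply_moves:
  commands:
    - [0.1,3,0.1,0,0]
    - [0.1,8,0.3,0,0]
    - [0.1,13,0.4,0,0]
    - [0.1,18,0.6,0,0]
    - [0.1,23,0.8,0,0]
    - [0.1,28,0.9,0,0]
    - [0.1,32.5,1,0,0]
    - [0.1,35.5,1.1,0,0]
    - [0.1,36.6,1.1,0,0]
    - [0.1,36.6,1.1,0,0]
    - [0.1,36.6,1.1,0,0]
    - [0.1,36.6,1.1,0,0]

```text
time: 9.32
ee_pos: [476.7, 97.5, 139.5]
ee_rot: [-0.0, 0.725, 0.689, -0.0]
force: [0.1, -0.0, -3.6]
width: 24.4
gripper_force: 59.3
```

Run:
```python
from h import *
move([476,99,50.5],np.radians(87))
```

```text
shift cm [ 0.15 -0.08  8.9 ] turn 0.001 yaw0 1.5195 pos [476.7  97.5 139.5] t 9.32
```

Descend, slowly for the last part, without opening yet.

Call:
apply_moves:
  commands:
    - [0.1,0.1,0,2,0]
    - [0.1,0.1,0,4.5,0]
    - [0.1,0.1,0,6.5,0]
    - [0.1,0.1,0,7.8,0]
    - [0.1,0.1,0,8.3,0]
    - [0.1,0.1,0,8.6,0]
    - [0.1,0.1,0,8.8,0]
    - [0.1,0.1,0,8.9,0]
    - [0.1,0.1,0,8.9,0]

```text
time: 10.45
ee_pos: [476.8, 99.3, 50.7]
ee_rot: [0.0, 0.725, 0.689, 0.0]
force: [-0.7, -0.5, -3.0]
width: 24.3
gripper_force: 59.3
```

Call:
apply_moves:
  commands:
    - [0.1,0,0,0.05,0]
    - [0.1,0,0,0.1,0]
    - [0.1,0,0,0.1,0]

```text
time: 10.82
ee_pos: [477.0, 99.3, 50.0]
ee_rot: [0.0, 0.725, 0.689, 0.0]
force: [-0.8, 0.4, 5.8]
width: 23.9
gripper_force: 60.2
```

Call:
apply_moves:
  commands:
    - [0.5,0,0,0.1,0]
    - [0.9,0,0,0.1,0]
    - [0.9,0,0,0.1,0]
    - [0.9,0,0,0.1,0]
    - [0.9,0,0,0.1,0]
    - [0.9,0,0,-2,0]
    - [0.9,0,0,-5,0]
    - [0.9,0,0,-9,0]
    - [0.9,0,0,-9,0]
    - [0.9,0,0,-9,0]

```text
time: 12.08
ee_pos: [476.3, 99.3, 138.9]
ee_rot: [-0.0, 0.725, 0.689, -0.0]
force: [-0.4, 0.8, -0.6]
width: 76.7
gripper_force: 0.0
```

Run:
```python
from h import *
shot("wrist","pics/w7.png");move([445.8,-195,140],np.radians(87.3))
```

```text
shift cm [-29.55  -1.55  -0.14] turn -0.003 yaw0 1.5207 pos [476.1  99.4 138.6] t 12.12
```

View pics/w7.png

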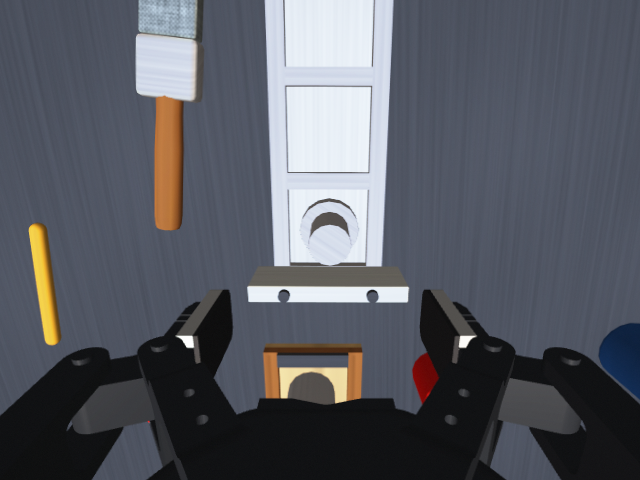

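Call:
apply_moves:
  commands:
    - [0.9,-5,-0.3,0,0]
    - [0.9,-11,-0.6,0,0]
    - [0.9,-17,-0.9,0,0]
    - [0.9,-23,-1.2,0,0]
    - [0.9,-28,-1.5,0,0]
    - [0.9,-29.5,-1.5,0,0]
    - [0.9,-29.5,-1.5,0,0]
    - [0.9,-29.5,-1.5,0,0]
    - [0.9,-29.5,-1.5,0,0]

```text
time: 13.25
ee_pos: [447.1, -193.3, 139.5]
ee_rot: [-0.0, 0.724, 0.69, 0.0]
force: [-0.6, -0.0, -0.4]
width: 77.0
gripper_force: 0.0
```

Run:
```python
from h import *
move([445.8,-195,41],np.radians(87.3))
```

```text
shift cm [-0.18 -0.12  9.85] turn -0.001 yaw0 1.5226 pos [ 447.1 -193.3  139.5] t 13.25
```

Call:
apply_moves:
  commands:
    - [0.9,-0.1,-0.1,3,0]
    - [0.9,-0.1,-0.1,6.5,0]
    - [0.9,-0.1,-0.1,9,0]
    - [0.9,-0.1,-0.1,9.8,0]
    - [0.9,-0.1,-0.1,9.8,0]
    - [0.1,-0.1,-0.1,9.8,0]
    - [0.1,-0.1,-0.1,9.8,0]
    - [0.1,-0.1,-0.1,9.8,0]
    - [0.1,-0.1,-0.1,9.8,0]
    - [0.1,-0.1,-0.1,9.8,0]
    - [0.1,-0.1,-0.1,9.8,0]
    - [0.1,-0.1,-0.1,9.8,0]

```text
time: 14.75
ee_pos: [445.9, -195.5, 41.6]
ee_rot: [0.0, 0.725, 0.689, -0.0]
force: [0.1, -0.5, 0.8]
width: 8.7
gripper_force: 0.4
```

Call:
apply_moves:
  commands:
    - [0.1,0,0,-1,0]
    - [0.1,0,0,-3,0]
    - [0.1,0,0,-6,0]
    - [0.1,0,0,-9.8,0]
    - [0.1,0,0,-9.8,0]
    - [0.1,0,0,-9.8,0]

```text
time: 15.5
ee_pos: [445.6, -195.3, 139.3]
ee_rot: [-0.0, 0.725, 0.689, -0.0]
force: [-0.1, -0.1, -0.2]
width: 8.3
gripper_force: 0.0
```

Run:
```python
from h import *
move([480,171,140],np.radians(86.9));print(sensors.get_obs()["force"])
```

```text
shift cm [36.75  1.6  -0.06] turn 0.004 yaw0 1.5208 pos [ 445.6 -195.3  139.3] t 15.5
[-0.08910576 -0.0612963  -0.19602886]
```

Run:
```python
from h import *
shot("wrist","pics/w8.png")
```

```text
(no output)
```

View pics/w8.png

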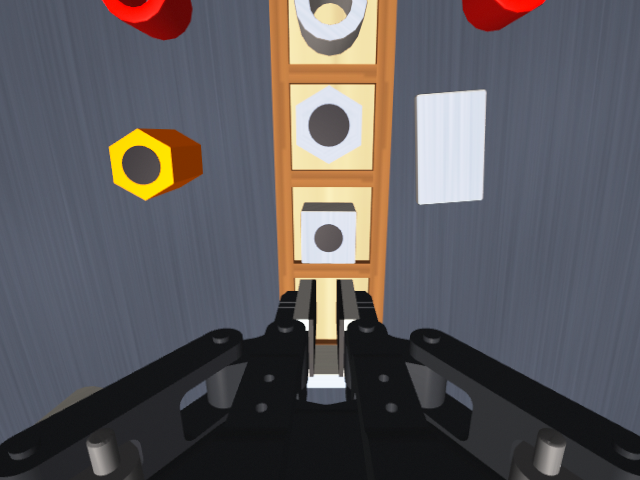

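Run:
```python
from h import *
C=cam("wrist");o=sensors.get_obs();Rm=rot(o["ee_rot"]);print(o["width"])
print("block",onz(C,[(328,237)],40),"hexhole",onz(C,[(328,125)],62))
for z in(-5,3,22,28): print(z,proj(C,[o["ee_pos"]+Rm@np.array([x,y,z]) for x in(-11,11) for y in(-4,4.)]).round(0).tolist())
im=cv2.imread("pics/w8.png")[260:400,260:400];cv2.imwrite("pics/c8.png",cv2.resize(im,None,fx=4,fy=4,interpolation=cv2.INTER_CUBIC))
```

```text
8.571593345116721
block [[ 445.64588311 -194.10685233   40.        ]] hexhole [[ 449.13748233 -120.8359819    62.        ]]
-5 [[319.0, 333.0], [338.0, 333.0], [319.0, 284.0], [339.0, 284.0]]
3 [[320.0, 323.0], [338.0, 323.0], [319.0, 277.0], [338.0, 277.0]]
22 [[320.0, 304.0], [336.0, 304.0], [320.0, 262.0], [337.0, 262.0]]
28 [[320.0, 298.0], [336.0, 298.0], [320.0, 257.0], [336.0, 257.0]]
```

View pics/c8.png

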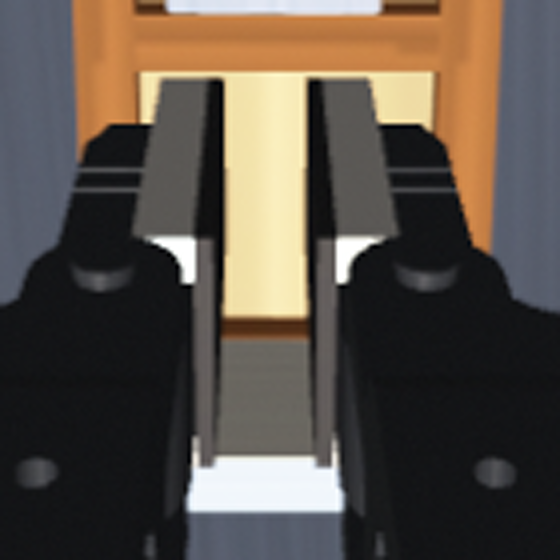

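Call:
apply_moves:
  commands:
    - [0.9,0,0,2,0]
    - [0.9,0,0,4,0]
    - [0.9,0,0,4,0]
    - [0.9,0,0,4,0]
    - [0.9,0,0,6,0]
    - [0.9,0,0,8,0]
    - [0.9,0,0,10,0]
    - [0.9,0,0,11,0]
    - [0.9,0,0,11.5,0]
    - [0.9,0,0,11.5,0]

```text
time: 16.8
ee_pos: [446.1, -195.6, 24.8]
ee_rot: [0.0, 0.725, 0.689, 0.0]
force: [-0.0, -0.9, 0.2]
width: 77.0
gripper_force: 0.0
```

Call:
apply_moves:
  commands:
    - [0.1,0,0,0,0]
    - [0.1,0,0,0,0]
    - [0.1,0,0,0,0]
    - [0.1,0,0,0,0]
    - [0.1,0,0,0,0]
    - [0.1,0,0,0,0]
    - [0.1,0,0,0,0]

```text
time: 17.68
ee_pos: [446.2, -195.7, 25.3]
ee_rot: [0.001, 0.725, 0.689, 0.0]
force: [-1.5, 0.1, 5.5]
width: 36.8
gripper_force: 61.1
```

Gripped. Lift and carry to pocket 2.

Call:
apply_moves:
  commands:
    - [0.1,0,0,-1,0]
    - [0.1,0,0,-3,0]
    - [0.1,0,0,-6,0]
    - [0.1,0,0,-9,0]
    - [0.1,0,0,-11.5,0]
    - [0.1,0,0,-11.5,0]
    - [0.1,0,0,-11.5,0]

```text
time: 18.55
ee_pos: [445.4, -195.1, 138.6]
ee_rot: [-0.001, 0.725, 0.689, -0.0]
force: [-0.1, -0.6, -2.0]
width: 36.7
gripper_force: 60.7
```

Run:
```python
from h import *
move([480,171,140],np.radians(86.9));print(sensors.get_obs()["force"])
```

```text
shift cm [36.74  1.62 -0.1 ] turn 0.004 yaw0 1.5207 pos [ 445.4 -195.1  138.6] t 18.55
[-0.1060936  -0.61622187 -2.01250044]
```

Call:
apply_moves:
  commands:
    - [0.1,3,0.1,0,0]
    - [0.1,8,0.4,0,0]
    - [0.1,13,0.6,0,0]
    - [0.1,18,0.8,0,0]
    - [0.1,23,1,0,0]
    - [0.1,28,1.2,0,0]
    - [0.1,33,1.4,0,0]
    - [0.1,36,1.6,0,0]
    - [0.1,36.8,1.6,0,0]
    - [0.1,36.8,1.6,0,0]
    - [0.1,36.8,1.6,0,0]
    - [0.1,36.8,1.6,0,0]

```text
time: 20.05
ee_pos: [480.4, 170.3, 139.5]
ee_rot: [-0.0, 0.725, 0.689, -0.0]
force: [-1.3, -0.9, -2.4]
width: 36.6
gripper_force: 60.6
```

Run:
```python
from h import *
move([480,171,26],np.radians(87))
```

```text
shift cm [ 0.06 -0.04 11.35] turn 0.001 yaw0 1.5194 pos [480.4 170.3 139.5] t 20.05
```

Call:
apply_moves:
  commands:
    - [0.1,0,0,3,0]
    - [0.1,0,0,6,0]
    - [0.1,0,0,8.5,0]
    - [0.1,0,0,10.2,0]
    - [0.1,0,0,10.8,0]
    - [0.1,0,0,11.1,0]
    - [0.1,0,0,11.25,0]
    - [0.1,0,0,11.35,0]
    - [0.1,0,0,11.35,0]
    - [0.1,0,0,11.4,0]
    - [0.1,0,0,11.4,0]

```text
time: 21.42
ee_pos: [480.3, 171.3, 25.5]
ee_rot: [-0.0, 0.725, 0.689, -0.0]
force: [-0.2, 0.2, -2.6]
width: 36.8
gripper_force: 60.6
```

Call:
apply_moves:
  commands:
    - [0.1,0,0,0.05,0]
    - [0.1,0,0,0.1,0]
    - [0.1,0,0,0.1,0]

```text
time: 21.8
ee_pos: [480.3, 171.3, 25.3]
ee_rot: [0.0, 0.725, 0.689, 0.0]
force: [-2.4, 0.1, 7.6]
width: 36.5
gripper_force: 61.8
```

Call:
apply_moves:
  commands:
    - [0.6,0,0,0.05,0]
    - [0.8,0,0,0,0]
    - [0.8,0,0,0,0]
    - [0.8,0,0,0,0]
    - [0.8,0,0,-1,0]
    - [0.8,0,0,-4,0]
    - [0.8,0,0,-8,0]
    - [0.8,0,0,-11.3,0]
    - [0.8,0,0,-11.3,0]
    - [0.8,0,0,-11.3,0]

```text
time: 23.05
ee_pos: [479.9, 171.2, 137.2]
ee_rot: [-0.0, 0.725, 0.689, -0.0]
force: [0.5, -0.4, -0.5]
width: 68.4
gripper_force: 0.0
```

Run:
```python
from h import *
C=cam("wrist");shot("wrist","pics/w9.png");move([449.4,-121,140],np.radians(87.5))
# check block: search dark hole in predicted area
im=cv2.imread("pics/w9.png",0);u,v=proj(C,[[480,171,40]])[0];print("pred",u,v)
r=im[int(v)-25:int(v)+25,int(u)-25:int(u)+25]<110;m=cv2.connectedComponentsWithStats(r.astype(np.uint8));
for s,c in zip(m[2][1:],m[3][1:]):
    if s[4]>60: print(s[4],s[2:4],onz(C,[c+[int(u)-25,int(v)-25]],40)[0].round(1))
```

```text
shift cm [-29.33  -1.57  -0.31] turn -0.006 yaw0 1.5208 pos [479.8 171.2 136.8] t 23.1
pred 328.0129043752576 239.38381981620245
607 [28 27] [479.1 172.   40. ]
```

Call:
apply_moves:
  commands:
    - [0.8,-5,-0.3,0,0]
    - [0.8,-11,-0.6,0,0]
    - [0.8,-17,-0.9,0,0]
    - [0.8,-23,-1.2,0,0]
    - [0.8,-28,-1.5,0,0]
    - [0.8,-29.3,-1.6,0,0]
    - [0.8,-29.3,-1.6,0,0]
    - [0.8,-29.3,-1.6,0,0]
    - [0.8,-29.3,-1.6,0,0]
    - [0.8,-29.3,-1.6,0,0]

```text
time: 24.35
ee_pos: [449.7, -119.8, 137.5]
ee_rot: [-0.0, 0.724, 0.69, 0.0]
force: [-0.4, -0.5, 0.6]
width: 68.1
gripper_force: 0.0
```

Run:
```python
from h import *
move([449.4,-121,40],np.radians(87.5))
```

```text
shift cm [-0.12 -0.03  9.75] turn -0.005 yaw0 1.5221 pos [ 449.7 -119.8  137.5] t 24.35
```

Call:
apply_moves:
  commands:
    - [0.8,0,0,3,0]
    - [0.8,0,0,6.5,0]
    - [0.8,0,0,9,0]
    - [0.8,0,0,9.8,0]
    - [0.8,0,0,9.8,0]
    - [0.1,0,0,9.8,0]
    - [0.1,0,0,9.8,0]
    - [0.1,0,0,9.8,0]
    - [0.1,0,0,9.8,0]
    - [0.1,0,0,9.8,0]
    - [0.1,0,0,9.8,0]
    - [0.1,0,0,9.8,0]

```text
time: 25.85
ee_pos: [450.1, -120.8, 40.6]
ee_rot: [0.001, 0.725, 0.689, 0.0]
force: [-0.8, 0.2, 6.1]
width: 37.3
gripper_force: 59.7
```

Call:
apply_moves:
  commands:
    - [0.1,0,0,-1,0]
    - [0.1,0,0,-3,0]
    - [0.1,0,0,-6,0]
    - [0.1,0,0,-9,0]
    - [0.1,0,0,-10.5,0]
    - [0.1,0,0,-10.5,0]
    - [0.1,0,0,-10.5,0]

```text
time: 26.72
ee_pos: [449.2, -120.3, 144.0]
ee_rot: [-0.001, 0.725, 0.689, -0.0]
force: [-0.3, -0.0, -3.8]
width: 36.8
gripper_force: 61.4
```

Run:
```python
from h import *
move([484,243,145],np.radians(87));print(sensors.get_obs()["force"])
```

```text
shift cm [36.46  1.66 -0.08] turn 0.002 yaw0 1.5208 pos [ 449.2 -120.3  144. ] t 26.73
[-0.26255593 -0.01744374 -3.80979739]
```

Call:
apply_moves:
  commands:
    - [0.1,3,0.1,0,0]
    - [0.1,8,0.4,0,0]
    - [0.1,13,0.6,0,0]
    - [0.1,18,0.8,0,0]
    - [0.1,23,1,0,0]
    - [0.1,28,1.2,0,0]
    - [0.1,33,1.4,0,0]
    - [0.1,36,1.6,0,0]
    - [0.1,36.5,1.6,0,0]
    - [0.1,36.5,1.6,0,0]
    - [0.1,36.5,1.6,0,0]
    - [0.1,36.5,1.6,0,0]

```text
time: 28.22
ee_pos: [483.9, 242.3, 144.5]
ee_rot: [-0.0, 0.725, 0.689, -0.0]
force: [-0.8, -0.7, -3.7]
width: 37.0
gripper_force: 61.3
```

Run:
```python
from h import *
move([484,243,41],np.radians(87))
```

```text
shift cm [ 0.07  0.   10.35] turn 0.001 yaw0 1.5196 pos [483.9 242.3 144.5] t 28.23
```

Call:
apply_moves:
  commands:
    - [0.1,0,0,3,0]
    - [0.1,0,0,6,0]
    - [0.1,0,0,8,0]
    - [0.1,0,0,9.3,0]
    - [0.1,0,0,9.8,0]
    - [0.1,0,0,10.1,0]
    - [0.1,0,0,10.25,0]
    - [0.1,0,0,10.35,0]
    - [0.1,0,0,10.35,0]
    - [0.1,0,0,10.4,0]
    - [0.1,0,0,10.4,0]

```text
time: 29.6
ee_pos: [484.0, 243.2, 40.7]
ee_rot: [0.0, 0.725, 0.689, 0.0]
force: [-0.1, 0.0, -2.4]
width: 36.9
gripper_force: 61.4
```

Call:
apply_moves:
  commands:
    - [0.1,0,0,0.05,0]
    - [0.1,0,0,0.1,0]
    - [0.1,0,0,0.1,0]

```text
time: 29.98
ee_pos: [484.0, 243.3, 40.6]
ee_rot: [0.0, 0.725, 0.689, 0.0]
force: [-3.4, -0.4, 8.7]
width: 36.5
gripper_force: 62.8
```

Call:
apply_moves:
  commands:
    - [0.6,0,0,0.05,0]
    - [0.8,0,0,0,0]
    - [0.8,0,0,0,0]
    - [0.8,0,0,0,0]
    - [0.8,0,0,-1,0]
    - [0.8,0,0,-4,0]
    - [0.8,0,0,-8,0]
    - [0.8,0,0,-10.3,0]
    - [0.8,0,0,-10.3,0]
    - [0.8,0,0,-10.3,0]

```text
time: 31.22
ee_pos: [483.4, 243.0, 141.8]
ee_rot: [-0.0, 0.725, 0.689, -0.001]
force: [0.4, -0.5, 0.1]
width: 68.6
gripper_force: 0.0
```

Run:
```python
from h import *
C=cam("wrist");shot("wrist","pics/w10.png");move([453.9,-53,143],np.radians(87))
im=cv2.imread("pics/w10.png",0);u,v=proj(C,[[484,243,62]])[0];print("pred",u,v)
r=im[int(v)-25:int(v)+25,int(u)-25:int(u)+25]<110;m=cv2.connectedComponentsWithStats(r.astype(np.uint8));
for s,c in zip(m[2][1:],m[3][1:]):
    if s[4]>60: print(s[4],s[2:4],onz(C,[c+[int(u)-25,int(v)-25]],62)[0].round(1))
```

```text
shift cm [-29.71  -1.46  -0.13] turn 0.002 yaw0 1.5208 pos [483.4 243.  141.5] t 31.27
pred 328.88539502400954 246.81533650017127
1006 [36 35] [483.2 243.6  62. ]
```

Call:
apply_moves:
  commands:
    - [0.8,-5,-0.3,0,0]
    - [0.8,-11,-0.6,0,0]
    - [0.8,-17,-0.9,0,0]
    - [0.8,-23,-1.2,0,0]
    - [0.8,-28,-1.4,0,0]
    - [0.8,-29.6,-1.5,0,0]
    - [0.8,-29.6,-1.5,0,0]
    - [0.8,-29.6,-1.5,0,0]
    - [0.8,-29.6,-1.5,0,0]
    - [0.8,-29.6,-1.5,0,0]

```text
time: 32.52
ee_pos: [454.2, -51.0, 142.5]
ee_rot: [-0.0, 0.724, 0.69, 0.0]
force: [0.9, -0.0, 0.2]
width: 68.3
gripper_force: 0.0
```

Run:
```python
from h import *
move([453.9,-53,29],np.radians(87))
```

```text
shift cm [-0.2  -0.02 11.35] turn 0.004 yaw0 1.5221 pos [454.2 -51.  142.5] t 32.52
```

Call:
apply_moves:
  commands:
    - [0.8,-0.1,0,3,0]
    - [0.8,-0.1,0,6.5,0]
    - [0.8,-0.1,0,9.5,0]
    - [0.8,-0.1,0,11.4,0]
    - [0.8,-0.1,0,11.4,0]
    - [0.1,-0.1,0,11.4,0]
    - [0.1,-0.1,0,11.4,0]
    - [0.1,-0.1,0,11.4,0]
    - [0.1,-0.1,0,11.4,0]
    - [0.1,-0.1,0,11.4,0]
    - [0.1,-0.1,0,11.4,0]
    - [0.1,-0.1,0,11.4,0]

```text
time: 34.02
ee_pos: [454.7, -52.8, 29.8]
ee_rot: [0.001, 0.725, 0.689, 0.001]
force: [-0.2, 0.5, 5.3]
width: 39.9
gripper_force: 61.0
```

Call:
apply_moves:
  commands:
    - [0.1,0,0,-1,0]
    - [0.1,0,0,-3,0]
    - [0.1,0,0,-6,0]
    - [0.1,0,0,-9,0]
    - [0.1,0,0,-11.7,0]
    - [0.1,0,0,-11.7,0]
    - [0.1,0,0,-11.7,0]

```text
time: 34.9
ee_pos: [453.4, -52.5, 144.7]
ee_rot: [-0.001, 0.725, 0.689, -0.0]
force: [-0.7, 0.4, -4.3]
width: 39.5
gripper_force: 61.8
```

Run:
```python
from h import *
move([488,315,145],np.radians(87));print(sensors.get_obs()["force"])
```

```text
shift cm [ 3.687e+01  1.620e+00 -1.000e-02] turn 0.002 yaw0 1.5208 pos [453.4 -52.5 144.7] t 34.9
[-0.7376654   0.43697488 -4.28203292]
```

Call:
apply_moves:
  commands:
    - [0.1,3,0.1,0,0]
    - [0.1,8,0.4,0,0]
    - [0.1,13,0.6,0,0]
    - [0.1,18,0.8,0,0]
    - [0.1,23,1,0,0]
    - [0.1,28,1.2,0,0]
    - [0.1,33,1.4,0,0]
    - [0.1,36,1.6,0,0]
    - [0.1,36.9,1.6,0,0]
    - [0.1,36.9,1.6,0,0]
    - [0.1,36.9,1.6,0,0]
    - [0.1,36.9,1.6,0,0]

```text
time: 36.4
ee_pos: [488.6, 314.1, 145.5]
ee_rot: [-0.0, 0.725, 0.689, -0.0]
force: [0.2, 0.1, -4.8]
width: 39.8
gripper_force: 61.6
```

Run:
```python
from h import *
move([488,315,30],np.radians(87))
```

```text
shift cm [ 0.09 -0.06 11.55] turn 0.001 yaw0 1.5196 pos [488.6 314.1 145.5] t 36.4
```

Call:
apply_moves:
  commands:
    - [0.1,0,0,3,0]
    - [0.1,0,0,6,0]
    - [0.1,0,0,8.7,0]
    - [0.1,0,0,10.3,0]
    - [0.1,0,0,10.9,0]
    - [0.1,0,0,11.2,0]
    - [0.1,0,0,11.4,0]
    - [0.1,0,0,11.5,0]
    - [0.1,0,0,11.5,0]
    - [0.1,0,0,11.55,0]
    - [0.1,0,0,11.55,0]

```text
time: 37.78
ee_pos: [488.5, 315.0, 30.1]
ee_rot: [0.0, 0.725, 0.689, 0.0]
force: [-0.5, 0.3, -4.7]
width: 39.4
gripper_force: 61.6
```

Call:
apply_moves:
  commands:
    - [0.1,0,0,0.05,0]
    - [0.1,0,0,0.1,0]
    - [0.1,0,0,0.1,0]

```text
time: 38.15
ee_pos: [488.6, 315.1, 29.8]
ee_rot: [0.0, 0.725, 0.689, 0.0]
force: [-2.5, -1.2, 4.7]
width: 39.6
gripper_force: 62.8
```

Contact. Release, lift, and back off for a last look.

Call:
apply_moves:
  commands:
    - [0.6,0,0,0.05,0]
    - [0.8,0,0,0,0]
    - [0.8,0,0,0,0]
    - [0.8,0,0,0,0]
    - [0.8,0,0,-1,0]
    - [0.8,0,0,-4,0]
    - [0.8,0,0,-8,0]
    - [0.8,0,0,-13,0]
    - [0.8,0,0,-17,0]
    - [0.8,-5,0,-17,0]
    - [0.8,-10,0,-17,0]
    - [0.8,-14,0,-17,0]

```text
time: 39.65
ee_pos: [481.2, 173.6, 199.9]
ee_rot: [0.0, 0.725, 0.689, 0.0]
force: [-0.2, 0.3, 0.1]
width: 68.4
gripper_force: 0.0
```

Call:
apply_moves:
  commands:
    - [0.8,-4,0,-10,0]
    - [0.8,-5,0,-13,0]
    - [0.8,-5,0,-13,0]
    - [0.8,-5,0,-13,0]

```text
time: 40.15
ee_pos: [478.9, 125.2, 329.4]
ee_rot: [0.0, 0.725, 0.689, 0.001]
force: [-0.1, 0.7, -0.3]
width: 68.4
gripper_force: 0.0
```

Run:
```python
from h import *
shot("wrist","pics/w11.png");shot("scene","pics/s2.png");shot("top","pics/t2.png")
a=cv2.imread("pics/w11.png")[:,200:460];b=cv2.imread("pics/s2.png")[130:370,110:530]
b=cv2.resize(b,(525,300));c=cv2.resize(cv2.imread("pics/t2.png")[120:330,130:480],(500,300))
im=np.zeros((600,800,3),np.uint8);im[:480,:260]=a;im[:300,265:790]=b;im[300:,265:765]=c;cv2.imwrite("pics/fin.png",im)
```

```text
(no output)
```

View pics/fin.png

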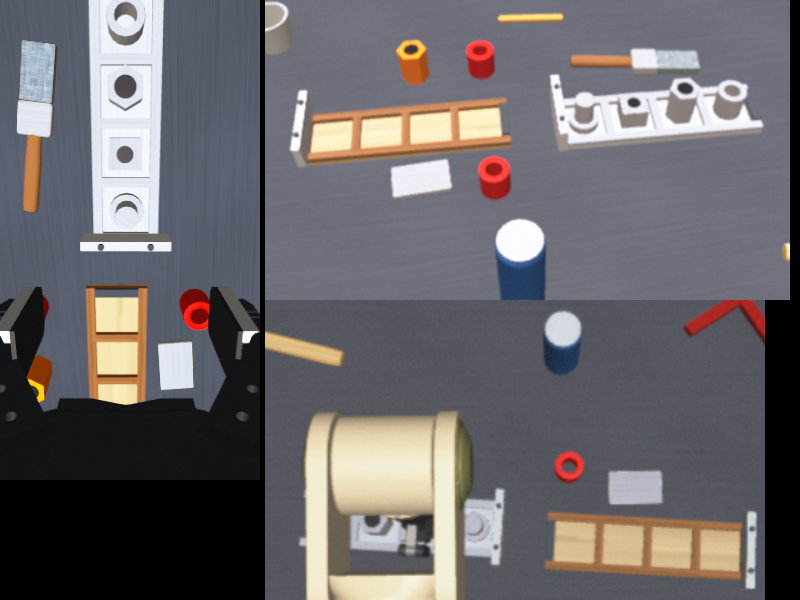

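The picture shows all four bosses upright in the steel rack: from its stop, spigot, square, hex and sleeve. The can and the plate are where they were.

```bash
python3 -c "
from plant import ticket;print(ticket.job_done())"
```

```text
the job is handed in; nothing more can be done
None
```

The job is handed in: the spigot, square block, hex nut and sleeve stand upright in the steel rack in welding order from its tall stop, with the can and plate unmoved; the first try at the block closed above it without moving it, and going lower worked.

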